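Flip out the tablet's kickstand and hold it standing

ROBOT

A 6-joint arm with a two-finger parallel gripper is mounted at the origin on the work surface. World frame = base frame: x ahead of the robot, y to its left, z up, the work surface at z = 0. Lengths are in m, angles in degrees, forces in N, time in s.
With the tool pointing down it reaches from about 0.325 to 0.875 m from the base axis. Payload 4.4 kg.
Tool frame: the origin (TCP) lies between the finger pads, 19 mm behind the fingertips; this is the grasp point; z points along the fingers, y is the line along which they close (so a half turn about z gives the same grasp; the last joint's range is limited). The gripper opens to 85 mm and grips with 20 to 120 N. Pads are 22 mm wide; open, the fingers measure 114 mm over their backs; the gripper's body (76 mm by 85 mm) begins 54 mm behind the grasp point. The pads swing forward as they close: fully open they stand 13 mm farther back than shut.
Start: joints at [58.585, 11.837, 88.321, -0, 79.842, -8.623], TCP at [0.223, 0.53, 0.25] pointing down, gripper open.
Joint ranges: [-156.59, 156.59], [-49.26, 127.26], [12.9, 141.05], [-63.56, 243.56], [4.71, 150.69], [-161.64, 161.64]. Speed limits (degrees/s): [159.86, 159.86, 180, 180, 180, 180].

INTERFACE

Orientations are given as a 3x3 rotation matrix whose columns are the frame's x, y, z axes.
In Python, from plant import monitor, viewer, workorder gives the robot as it stands. The module is installed in compiled form; this text tells all that it offers.
- The arm moves only by the tool carry_out, never from a script. Its argument "plan" is a list of rows, each a list of 3 entries, a list of its own where there are three numbers: the turn, a rotation vector about the world's x, y, z each as a share of 5 degrees, from -1 to 1, then the shift along the world's x, y, z each as a share of 2 cm, from -1 to 1, then the finger opening in mm, from 0 to 85.4. In form: [[[ax, ay, az], [dx, dy, dz], grip], ...]. A call has 1 to 20 rows; each row shifts and turns the commanded pose from where the row before left it; what a row does not reach is not made up. A row lasts 1/12 s, in which the tool goes at most 41.7 mm and 7.16 degrees, less where a joint would pass 70% of its speed; a pose out of reach is approached as far as the arm can. A call with a number of a shift or a turn outside -1 to 1 is refused whole. A call with a gripper value outside its range is refused whole. The fingers move at their own pace and stop on an object; "force" is the grip in N (left out, the last holds). Time passes only in rows, so rows that do not move let the fingers close. It gives the time, the measured TCP pose, the force, the opening and the grip force at its end, in the units of the state.
- monitor.sense(): the state, without advancing time (a new reading comes with each control period).
- viewer.camera(name): name is "side" or "top"; returns a dict with "color" (400x640x3 uint8, red, green, blue), "camera_matrix" (3x3 intrinsics, pixels), "k1" (the pictures are not rectified: a ray, as slopes to the right and down, at radius r is drawn at 1 + k1 r^2 times it, then the intrinsics apply), "origin" and "orientation" of the camera in the world. Camera axes: x right, y up, looking along -z (the intrinsics and any distortion apply to the point x, -y, -z); pixel columns grow to the right and rows downward; lengths in m; the calibration is good to about 2 mm. A picture is of the moment at which its call begins. There is no depth.
- workorder.close_job(): hands the job in; it is judged then, once.
The state is a dict: "time_s": time; "joint_positions": joint angles; "qvel": joint speeds; "joint_efforts": joint torques, N m; "eef_pos": TCP position; "tool_rot": TCP orientation; "contact_force": force on the tool from outside, world axes, zero at the start; "ft_torque": the same for the moment, N m; "gripper_width": finger opening in m; "grasp_force": force on a finger pad.
Only numpy, scipy, OpenCV 4.12 (cv2) and the standard library are available. Lean on these libraries where they do the work, as an engineer would, in place of code of your own. Each camera call takes 0.05 s, during which the arm holds its last target. There are 200 camera calls.

TASK

The tablet with the keyboard build guide was put aside leaning screen-in against the small carton. While it still leans there, swing the kickstand on its back out past the spring's centre until it snaps fully open; then raise the tablet by its top edge and tip it back so that it stands on the table on its bottom edge and the kickstand's foot, clear of the carton. Finish while holding it steady there, with its top edge gripped between the fingers so that it cannot tip when someone taps the screen, and leave the carton, keyboard, jar and mug where they are.

Things in the scene. Friction and masses are not known exactly. Their poses are not given: they have to be found in the camera images.
- tablet: Black slab, 240 wide, 175 high, 13 thick, about 0.85 kg, loose. Origin: middle of bottom edge, mid-thickness; z up to the top edge, x out of the BACK (grey, kickstand), y along the edge. Starts leaning about 20 deg forward to the robot, screen on the carton's top edge 106 mm up, back facing away, held only by friction: a jerk drags it. On its kickstand it leans 17 deg the other way.
- tablet_top (a point): Middle of the tablet's top edge, at mid-thickness (tablet frame 0, 0, 175 mm). Same axes as the tablet.
- tablet_corner_l (a point): Left end of the tablet's bottom edge (tablet frame 0, +120, 0 mm), at mid-thickness; about 2 mm above the table when the tablet stands.
- tablet_corner_r (a point): Right end of the tablet's bottom edge (tablet frame 0, -120, 0 mm), at mid-thickness; about 2 mm above the table when the tablet stands.
- leg (a joint): Kickstand angle, rad: 0 folded flat on the back, foot near the bottom edge; 0.593 (34 deg) fully open on its stop, foot swung out of the back. An over-centre spring shuts it before its centre and snaps it open beyond (about 0.38 while the tablet leans on the carton); about 0.6 N at the grip point starts it. The stop, not the spring, carries the standing tablet.
- leg_hinge (a point): Hinge axis of the kickstand, parallel to the tablet's y, at tablet frame (11.8, 0, 130) mm, in a small aluminium hinge with two lugs 55 mm wide over all.
- leg_grip (a point): Point to take the kickstand: on the middle of its strap, 75 mm from the hinge. The strap is plain aluminium, 30 wide (along the tablet's y) and 8 thick, its inner face 1.3 mm off the back when folded. Frame: z towards the hinge, x out of the back when folded, y as the tablet's. Swing it slowly about the hinge without lifting: a lift takes the tablet off the table and it turns with the leg.
- leg_foot (a point): Axis of the kickstand's foot, a black rubber bar 70 long (along y) and 10 in diameter across the end of the strap, 123 mm from the hinge. 5 mm above the table when the foot stands on it.
- carton: Taped brown carton, 120 deep (its x), 170 wide (its y), 100 high, 1.8 kg, loose, standing between the robot and the tablet. Origin: middle of its underside. It must not be moved.
- keyboard: Grey keyboard, 112 x 300 x 28, loose, lying to the left. Origin: middle of its underside, y along its length. Bystander.
- jar: Closed clear jar with white cap, 58 in diameter, 50 high, loose, to the right. Origin: middle of its underside. Bystander.
- mug: White mug, 80 in diameter, 92 high, loose, to the right. Origin: middle of its underside. Bystander.

How it is judged (in metres and radians):
On the way:
1. the kickstand is swung out past its centre to its stop while the tablet still leans forward on the carton (value of joint leg above 0.53 rad and angle between tablet's own x axis and vertical below 1.3 rad), for 0.2 s.
At the end, for the whole second after the job is handed in: Kickstand open (joint over 0.53); tablet leaning back 12.5 to 21 degrees, bottom edge ends under 5 mm, foot axis under 8.5 mm; still; nothing on the carton; fingers press it over 3 N, TCP from 40 mm below to 16 mm above the top edge, within 15 mm of mid-thickness (value of joint leg above 0.53 rad and angle between tablet's own x axis and vertical between 1.79 and 1.94 rad and height (world z) of each of tablet_corner_l, tablet_corner_r below 0.005 m and height (world z) of leg_foot below 0.0085 m and contact force between the fingers and tablet above 3 N and z of the grasp point in the frame of tablet between 0.135 and 0.191 m and x of the grasp point in the frame of tablet between -0.015 and 0.015 m and contact force between tablet and carton below 0.1 N and linear speed of tablet below 0.03 m/s); the arm keeps its last pose, push and grip.
It fails at once if the tablet falls flat on its face or its back (angle between tablet's own z axis and vertical above 1.15 rad).
It fails at once if the carton is pushed away (over 40 mm) (distance of carton from where it was at the start of the episode above 0.04 m).
It fails at once if the keyboard, jar or mug is moved (over 25 mm) (distance of any of keyboard, jar, mug from where it was at the start of the episode above 0.025 m).
It also fails if it takes over 48 s, if anything falls off the work surface, if the arm or the gripper's body presses on something with over 40 N, if the wrist force passes 120 N, or if a joint passes its speed limit or range.

## Working session

There is one attempt and no reset: what is moved stays moved. The work goes in short steps, Python scripts to look and compute and a tool call to move; the robot and the scene stay as the last step left them, time stands still between calls to the robot, and variables do not carry over. Pictures are saved under pics/ and viewed, at most 10 in all, crops included, and the job is handed in when it is done.

Besides the shell and the picture viewer there is one more tool, called after "Emit:" as name([rows], argument=value, ...), one row to a line, values as JSON. carry_out: Moves the arm, as the interface text tells. Its arguments: {"type":"object","properties":{"plan":{"type":"array"},"force":{"type":"number"}},"required":["plan"]}

```bash
mkdir -p pics; cat > h.py <<'E'
import numpy as np, cv2
from plant import monitor, viewer, workorder
def snap(n,f):
    c=viewer.camera(n); cv2.imwrite('pics/'+f,c['color'][:,:,::-1]); return c
def ray(c,u,v):
    K=np.array(c['camera_matrix']); k=c['k1']
    d=np.array([(u-K[0,2])/K[0,0],(v-K[1,2])/K[1,1]]); s=d.copy()
    for _ in range(30): s=d/(1+k*(s@s))
    R=np.array(c['orientation']); return np.array(c['origin']),R@np.array([s[0],-s[1],-1])
def onz(c,u,v,z):
    o,d=ray(c,u,v); return o+d*(z-o[2])/d[2]
def proj(c,p):
    K=np.array(c['camera_matrix']);R=np.array(c['orientation'])
    q=R.T@(np.array(p)-c['origin']); s=np.array([q[0],-q[1]])/-q[2]; s=s*(1+c['k1']*(s@s))
    return K[0,0]*s[0]+K[0,2],K[1,1]*s[1]+K[1,2]
def tri(c1,p1,c2,p2):
    o1,d1=ray(c1,*p1);o2,d2=ray(c2,*p2)
    t=np.linalg.lstsq(np.c_[d1,-d2],o2-o1,rcond=None)[0]
    a=o1+t[0]*d1;b=o2+t[1]*d2; return (a+b)/2,np.linalg.norm(a-b)
E
python3 - <<'E'
from h import *
for n in('side','top'):
    c=snap(n,n+'0.png'); print(n,c['origin'],c['orientation'],c['camera_matrix'],c['k1'])
print(monitor.sense())
E
```

```text
side [ 0.27363335 -0.94698555  0.94544775] [[ 0.95277193  0.18564119 -0.24033936]
 [-0.30365372  0.59403484 -0.74492753]
 [ 0.00448072  0.78272598  0.62235036]] [[466.97396804   0.         319.87203262]
 [  0.         466.97396804 195.42450888]
 [  0.           0.           1.        ]] -0.1318729956931999
top [0.4778348  0.01147613 1.15125552] [[-0.02197526  0.99459369 -0.10149123]
 [-0.99974941 -0.02142836  0.00647592]
 [ 0.00426612  0.10160811  0.99481536]] [[362.75032517   0.         316.72276215]
 [  0.         362.75032517 200.95847766]
 [  0.           0.           1.        ]] -0.0531820928878057
{'time_s': 0.1, 'joint_positions': array([ 5.85842388e+01,  1.18790089e+01,  8.83988276e+01, -2.32718200e-03,
        7.98416355e+01, -8.62026031e+00]), 'qvel': array([-0.02457276, -0.12475418, -0.19845235,  0.01854921, -0.0449806 ,
        0.03192933]), 'joint_efforts': array([ 2.74373551e-04, -3.84093189e+01, -2.92550254e+01, -3.46996876e-04,
        4.87024066e-03, -2.65985122e-06]), 'eef_pos': array([0.22242665, 0.52951873, 0.24892706]), 'tool_rot': array([[-9.21896226e-01,  3.87435465e-01, -1.05276711e-03],
       [ 3.87436800e-01,  9.21894509e-01, -1.80034462e-03],
       [ 2.73022867e-04, -2.06761163e-03, -9.99997825e-01]]), 'contact_force': array([ 0.81427623, -0.69550018,  0.52208096]), 'ft_torque': array([0.00367629, 0.00503447, 0.01521006]), 'grasp_force': 0.0, 'gripper_width': 0.08547856062774166}
```

View pics/side0.png

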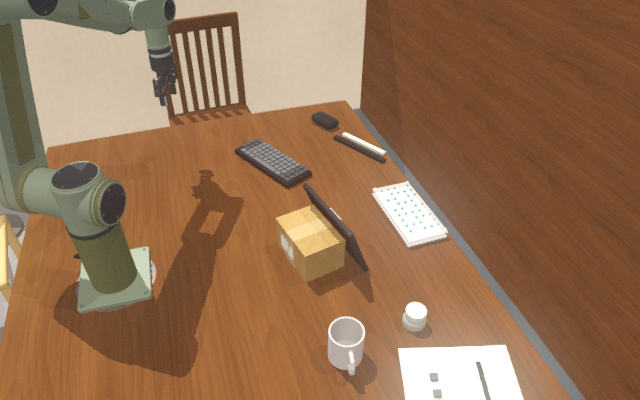

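View pics/top0.png

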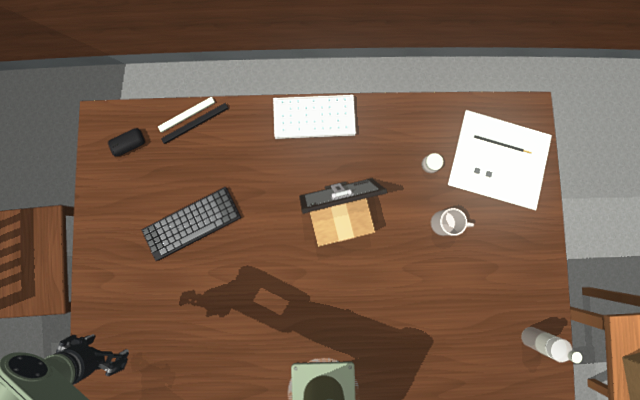

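The pictures show the tablet at about (340,195) in top and (335,228) in side. Its screen faces the robot, and the hinge and strap show at (342,190) in top. I'll zoom in.

```bash
python3 - <<'E'
from h import *
import cv2
a=cv2.imread('pics/top0.png')[165:260,285:420]; b=cv2.imread('pics/side0.png')[170:290,260:390]
a=cv2.resize(a,(540*800//800,380),interpolation=cv2.INTER_CUBIC)
b=cv2.resize(b,(650,600),interpolation=cv2.INTER_CUBIC)
cv2.imwrite('pics/topz.png',cv2.resize(cv2.imread('pics/top0.png')[165:260,285:420],(810*790//810,556),interpolation=cv2.INTER_CUBIC)); cv2.imwrite('pics/sidez.png',b)
E
```

```text
(no output)
```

View pics/topz.png

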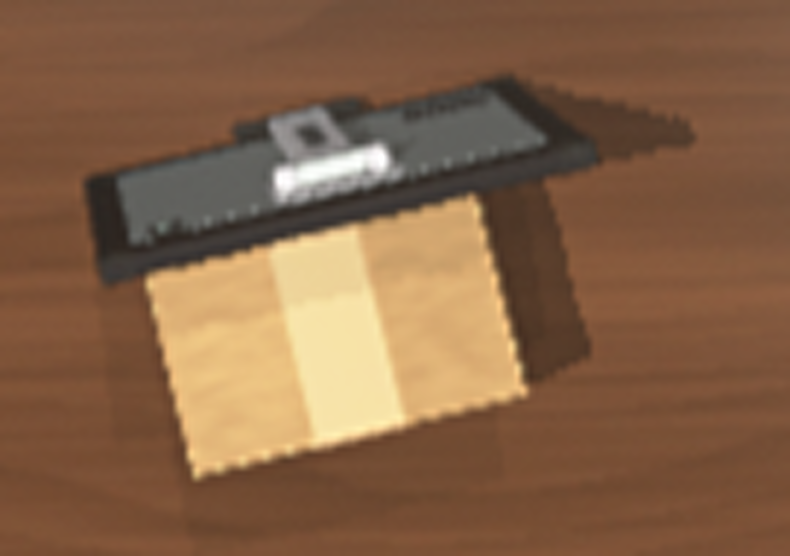

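View pics/sidez.png

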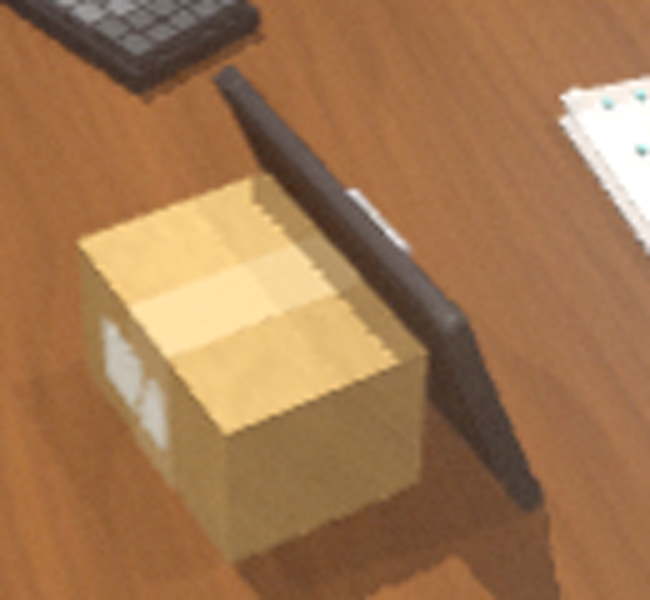

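```bash
python3 - <<'E'
from h import *
T=viewer.camera('top');S=viewer.camera('side')
t=lambda a,b:(285+a/5.852-.5+.5/5.85,165+b/5.852-.5+.5/5.85)
s=lambda a,b:(260+a/5-.4,170+b/5-.4)
L=onz(T,*t(103,281),.1644);R=onz(T,*t(598,161),.1644)
print('front top edge',L,R,np.linalg.norm(L-R))
L2=onz(T,*t(88,178),.006);R2=onz(T,*t(512,76),.006);print('back bottom edge',L2,R2,np.linalg.norm(L2-R2))
print('side bottom right',onz(S,*s(528,508),.001))
for n,p in dict(bl=(193,478),br=(527,394),fr=(480,195),fl=(148,278)).items(): print('carton',n,onz(T,*t(*p),.1))
yaw=np.arctan2(-(L-R)[0],(L-R)[1]); print('yaw',np.degrees(yaw))
h=np.array([np.cos(yaw),np.sin(yaw),0]);l=np.array([-h[1],h[0],0]);u=np.array([0,0,1.])
a=np.radians(20);tz=-np.sin(a)*h+np.cos(a)*u;tx=np.cos(a)*h+np.sin(a)*u
O=(L+R)/2+.0065*tx-.175*tz; print('origin',O)
P=lambda x,y,z:O+x*tx+y*l+z*tz
for n,p in dict(tl=(-.0065,.12,.175),tr=(-.0065,-.12,.175),trb=(.0065,-.12,.175),br=(.0065,-.12,0),bl=(.0065,.12,0),hl=(.0158,.0275,.13),hr=(.0158,-.0275,.13),footl=(.0168,.035,.007),footr=(.0168,-.035,.007)).items():
    x=proj(T,P(*p));y=proj(S,P(*p)); print(n,np.round([(x[0]-285)*5.852,(x[1]-165)*5.852,(y[0]-260)*5,(y[1]-170)*5]))
for n,p in dict(hinge=(.0118,0,.13),grip=(.0118,0,.055),top=(0,0,.175)).items(): print(n,P(*p))
E
```

```text
front top edge [0.54747059 0.04536546 0.1644    ] [ 0.59884854 -0.18803574  0.1644    ] 0.23898915112769165
back bottom edge [0.61487124 0.05794553 0.006     ] [ 0.66609744 -0.17480766  0.006     ] 0.2383236644575903
side bottom right [ 0.65542399 -0.16769995  0.001     ]
carton bl [0.45395023 0.00508811 0.1       ]
carton br [ 0.49141718 -0.16101725  0.1       ]
carton fr [ 0.5909003  -0.14121362  0.1       ]
carton fl [0.55302455 0.02522543 0.1       ]
yaw 12.414368644360229
origin [ 0.6375788  -0.05715472  0.00217692]
tl [100. 279. 220.  74.]
tr [597. 158. 457. 334.]
trb [592. 132. 478. 319.]
br [506.  68. 554. 503.]
bl [ 79. 171. 328. 248.]
hl [270. 166. 361. 195.]
hr [380. 140. 415. 253.]
footl [228. 119. 413. 315.]
footr [354.  89. 480. 389.]
hinge [ 0.6049849  -0.06432952  0.1283728 ]
grip [ 0.63003664 -0.05881495  0.05789585]
top [ 0.57912475 -0.07002204  0.16662313]
```

Emit:
carry_out([
  [[0,0,1],[0.5,-0.7,0],85],
  [[0,0,1],[0.8,-1,0],85],
  [[0,0,1],[0.8,-1,0],85],
  [[0,0,1],[0.8,-1,0],85],
  [[0,0,1],[0.8,-1,0],85],
  [[0,0,1],[0.8,-1,0],85],
  [[0,0,1],[0.8,-1,0],85],
  [[0,0,0],[0.8,-1,0],85],
  [[0,0,0],[0.8,-1,0],85],
  [[0,0,0],[0.8,-1,0],85],
  [[0,0,0],[0.8,-1,0],85],
  [[0,0,0],[0.8,-1,0],85],
  [[0,0,0],[0.8,-1,0],85],
  [[0,0,0],[0.8,-1,0],85],
  [[0,0,0],[0.8,-1,0],85],
  [[0,0,0],[0.8,-1,0],85],
  [[0,0,0],[0.8,-1,0],85],
  [[0,0,0],[0.8,-1,0],85],
  [[0,0,0],[0.8,-1,0],85],
  [[0,0,0],[0.8,-1,0],85],
], force=30)

```text
time_s: 1.87
eef_pos: [0.5373, 0.135, 0.2498]
tool_rot: [[-0.977, -0.211, -0.0], [-0.211, 0.977, 0.0], [0.0, 0.0, -1.0]]
contact_force: [0.5, 0.1, 0.3]
gripper_width: 0.0852
grasp_force: 0.0
```

Emit:
carry_out([
  [[-0.215,0.977,0],[0.8,-1,0],85],
  [[-0.215,0.977,0],[0.8,-1,0],85],
  [[-0.215,0.977,0],[0.8,-1,0],85],
  [[-0.215,0.977,0],[0.8,-1,0],85],
  [[-0.215,0.977,0],[0.8,-1,0],85],
  [[-0.215,0.977,0],[0.8,-1,0],85],
  [[-0.215,0.977,0],[0.8,-1,0],85],
  [[-0.215,0.977,0],[0.8,-1,0],85],
  [[-0.215,0.977,0],[0,-0.5,-0.5],85],
  [[-0.215,0.977,0],[0,0,-0.5],85],
  [[0,0,0],[0,0,-0.5],85],
  [[0,0,0],[0,0,0],85],
])

```text
time_s: 2.87
eef_pos: [0.6635, -0.0336, 0.2128]
tool_rot: [[-0.622, -0.213, -0.754], [-0.136, 0.977, -0.164], [0.771, 0.001, -0.636]]
contact_force: [-0.6, 1.0, -0.4]
gripper_width: 0.0848
grasp_force: 0.0
```

Emit:
carry_out([
  [[0,0,0],[0.5,0,0],70],
  [[0,0,0],[0.5,-0.1,-0.5],70],
  [[0,0,0],[0.2,-0.15,-0.8],70],
  [[0,0,0],[0,-0.15,-0.9],70],
  [[0,0,0],[0,-0.15,-0.9],70],
  [[0,0,0],[0,-0.15,-0.9],70],
  [[0,0,0],[0,0,-0.9],70],
  [[0,0,0],[0,0,-0.4],70],
  [[0,0,0],[0,0,0],70],
  [[0,0,0],[0,0,0],70],
])

```text
time_s: 3.7
eef_pos: [0.6882, -0.0477, 0.113]
tool_rot: [[-0.626, -0.213, -0.75], [-0.135, 0.977, -0.165], [0.768, -0.002, -0.641]]
contact_force: [0.5, 0.5, 0.3]
gripper_width: 0.0698
grasp_force: 0.0
```

```bash
python3 - <<'E'
from h import *
T=viewer.camera('top');S=viewer.camera('side')
a=cv2.resize(T['color'][120:240,280:420,::-1],None,fx=4,fy=4,interpolation=cv2.INTER_CUBIC)
b=cv2.resize(S['color'][150:300,280:420,::-1],None,fx=4*.8,fy=4*.8,interpolation=cv2.INTER_CUBIC)
b=cv2.resize(b,(240*480//240,480)) if 0 else b
c=np.zeros((max(a.shape[0],b.shape[0]),800,3),np.uint8)
a=a[:,:400] if 0 else cv2.resize(a,(400,343)); b=cv2.resize(b,(400,429))
c=np.zeros((429,800,3),np.uint8);c[:343,:400]=a;c[:,400:]=b
cv2.imwrite('pics/p1.png',c)
print(monitor.sense()['eef_pos'],proj(T,monitor.sense()['eef_pos']),proj(S,monitor.sense()['eef_pos']))
E
```

```text
[ 0.68934457 -0.04776835  0.11527934] (np.float64(334.00066653746484), np.float64(164.31944799313322)) (np.float64(363.1268149485297), np.float64(209.3662766172297))
```

View pics/p1.png

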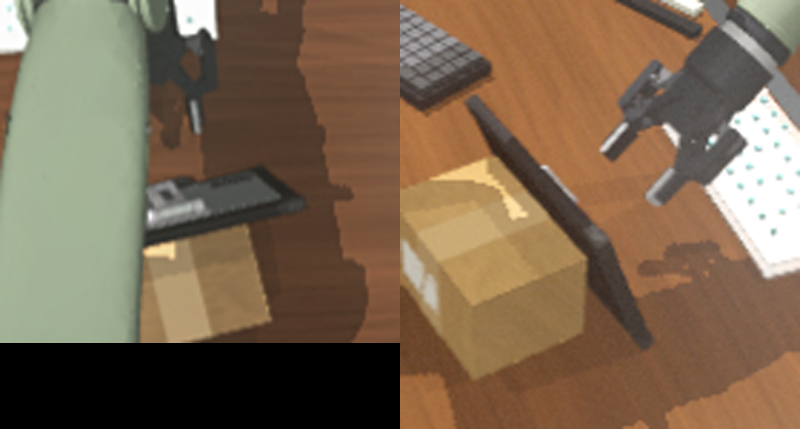

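```bash
python3 - <<'E'
from h import *
T=viewer.camera('top');S=viewer.camera('side')
for d in(.006,.012,.019):
  for s in(-1,1):
    p=np.array([.6893,-.0478,.1153])+d*np.array([-.75,-.165,-.641])+s*.037*np.array([-.213,.977,0])
    x=proj(T,p);y=proj(S,p);print(d,s,p.round(3),np.round([(x[0]-280)*2.857,(x[1]-120)*2.857,400+(y[0]-280)*2.857,(y[1]-150)*2.857]))
E
```

```text
0.006 -1 [ 0.693 -0.085  0.111] [190. 123. 655. 196.]
0.006 1 [ 0.677 -0.013  0.111] [120. 140. 612. 153.]
0.012 -1 [ 0.688 -0.086  0.108] [191. 129. 651. 201.]
0.012 1 [ 0.672 -0.014  0.108] [121. 145. 608. 158.]
0.019 -1 [ 0.683 -0.087  0.103] [192. 134. 646. 206.]
0.019 1 [ 0.667 -0.015  0.103] [122. 151. 603. 163.]
```

The top crop shows the right fingertip at (197,130), close to where it was projected. The strap is at (160,188), partly hidden by the forearm. In the side crop both fingertips match the projection to about 1 px, so I'm going in.

Emit:
carry_out([
  [[0,0,0],[-0.4,-0.07,-0.38],60],
  [[0,0,0],[-0.4,-0.07,-0.38],55],
  [[0,0,0],[-0.4,-0.07,-0.38],55],
  [[0,0,0],[-0.4,-0.07,-0.38],50],
  [[0,0,0],[-0.4,-0.07,-0.38],50],
  [[0,0,0],[-0.36,-0.06,-0.33],50],
  [[0,0,0],[0,0,0],50],
  [[0,0,0],[0,0,0],50],
  [[0,0,0],[0,0,0],50],
])

```text
time_s: 4.65
eef_pos: [0.6425, -0.0561, 0.0706]
tool_rot: [[-0.63, -0.213, -0.747], [-0.134, 0.977, -0.165], [0.765, -0.004, -0.644]]
contact_force: [-0.0, 0.2, 0.5]
gripper_width: 0.0499
grasp_force: 0.0
```

```bash
cat > pv.py <<'E'
from h import *
import sys
def pv(f):
    T=viewer.camera('top');S=viewer.camera('side')
    a=cv2.resize(T['color'][130:250,280:413,::-1],(400,361),interpolation=cv2.INTER_CUBIC)
    b=cv2.resize(S['color'][150:350,280:413,::-1],(400,600),interpolation=cv2.INTER_CUBIC)
    c=np.zeros((600,800,3),np.uint8);c[:361,:400]=a;c[:,400:]=b
    cv2.imwrite('pics/'+f,c)
pv(sys.argv[1])
E
python3 pv.py p2.png
```

```text
(no output)
```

View pics/p2.png

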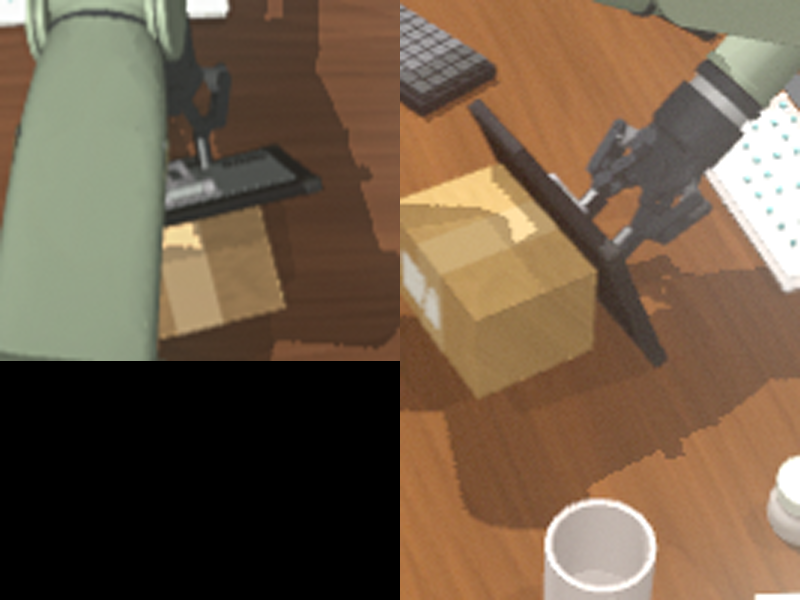

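Top: the right fingertip at (207,167) is clear of the strap's right edge near (187,168). The side view shows the fingers straddling the strap, with the tablet undisturbed.

Emit:
carry_out([
  [[0,0,0],[-0.1,-0.02,-0.08],50],
  [[0,0,0],[-0.1,-0.02,-0.08],50],
  [[0,0,0],[0,0,0],44],
  [[0,0,0],[0,0,0],38],
  [[0,0,0],[0,0,0],36],
], force=20)

```text
time_s: 5.17
eef_pos: [0.6392, -0.0569, 0.0673]
tool_rot: [[-0.632, -0.213, -0.745], [-0.135, 0.977, -0.165], [0.763, -0.004, -0.646]]
contact_force: [5.1, 1.1, 2.5]
gripper_width: 0.0359
grasp_force: 3.0
```

Emit:
carry_out([
  [[0,0,0],[0,0,0],35],
  [[0,0,0],[0,0,0],34],
  [[0,0,0],[0,0,0],34],
])

```text
time_s: 5.42
eef_pos: [0.6393, -0.0568, 0.0673]
tool_rot: [[-0.632, -0.214, -0.745], [-0.135, 0.977, -0.165], [0.763, -0.004, -0.647]]
contact_force: [5.8, 1.1, 2.6]
gripper_width: 0.034
grasp_force: 3.6
```

Emit:
carry_out([
  [[0,0,0],[0.08,0.02,0.06],34],
  [[0,0,0],[0,0,0],34],
])

```text
time_s: 5.58
eef_pos: [0.6393, -0.0564, 0.0677]
tool_rot: [[-0.628, -0.213, -0.748], [-0.135, 0.977, -0.165], [0.766, -0.003, -0.643]]
contact_force: [1.9, 0.5, 1.4]
gripper_width: 0.0338
grasp_force: 1.3
```

Emit:
carry_out([
  [[0,0,0],[0,0,0],31],
  [[0,0,0],[0,0,0],30],
  [[0,0,0],[0,0,0],28],
  [[0,0,0],[0,0,0],26],
  [[0,0,0],[0,0,0],26],
])

```text
time_s: 6.0
eef_pos: [0.6394, -0.0549, 0.0679]
tool_rot: [[-0.628, -0.213, -0.748], [-0.137, 0.977, -0.163], [0.766, -0.0, -0.643]]
contact_force: [2.8, 5.6, 3.3]
gripper_width: 0.0292
grasp_force: 21.3
```

Emit:
carry_out([
  [[0,0,0],[0,0.08,0],26],
  [[0,0,0],[0,0,0],26],
  [[0.043,-0.195,0],[0.05,0.011,0.033],26],
  [[0.043,-0.195,0],[0.05,0.011,0.033],26],
  [[0.043,-0.195,0],[0.05,0.011,0.033],26],
  [[0.043,-0.195,0],[0.05,0.011,0.033],26],
  [[0.043,-0.195,0],[0.05,0.011,0.033],26],
  [[0,0,0],[0,0,0],26],
])

```text
time_s: 6.67
eef_pos: [0.6443, -0.0537, 0.0714]
tool_rot: [[-0.693, -0.212, -0.689], [-0.149, 0.977, -0.151], [0.706, -0.002, -0.709]]
contact_force: [-1.1, 1.1, 3.1]
gripper_width: 0.0295
grasp_force: 20.1
```

Emit:
carry_out([
  [[0.043,-0.195,0],[0.047,0.01,0.037],26],
  [[0.043,-0.195,0],[0.047,0.01,0.037],26],
  [[0.043,-0.195,0],[0.047,0.01,0.037],26],
  [[0.043,-0.195,0],[0.047,0.01,0.037],26],
  [[0.043,-0.195,0],[0.047,0.01,0.037],26],
  [[0.043,-0.195,0],[0.044,0.01,0.041],26],
  [[0.043,-0.195,0],[0.044,0.01,0.041],26],
  [[0.043,-0.195,0],[0.044,0.01,0.041],26],
  [[0.043,-0.195,0],[0.044,0.01,0.041],26],
  [[0.043,-0.195,0],[0.044,0.01,0.041],26],
  [[0,0,0],[0,0,0],26],
])

```text
time_s: 7.58
eef_pos: [0.6532, -0.0517, 0.0794]
tool_rot: [[-0.801, -0.212, -0.56], [-0.173, 0.977, -0.123], [0.573, -0.002, -0.819]]
contact_force: [-3.2, 0.9, 4.7]
gripper_width: 0.029
grasp_force: 20.2
```

Emit:
carry_out([
  [[0,0,0],[-0.02,0,0.03],26],
  [[0.043,-0.195,0],[0.038,0.009,0.047],26],
  [[0.043,-0.195,0],[0.038,0.009,0.047],26],
  [[0.043,-0.195,0],[0.038,0.009,0.047],26],
  [[0.043,-0.195,0],[0.038,0.009,0.047],26],
  [[0.043,-0.195,0],[0.038,0.009,0.047],26],
  [[0,0,0],[0,0,0],26],
])

```text
time_s: 8.17
eef_pos: [0.6571, -0.0508, 0.0841]
tool_rot: [[-0.848, -0.212, -0.486], [-0.183, 0.977, -0.107], [0.498, -0.002, -0.867]]
contact_force: [-0.8, 1.3, 2.2]
gripper_width: 0.0296
grasp_force: 20.1
```

Emit:
carry_out([
  [[0.043,-0.195,0],[0.035,0.008,0.049],26],
  [[0.043,-0.195,0],[0.035,0.008,0.049],26],
  [[0.043,-0.195,0],[0.035,0.008,0.049],26],
  [[0.043,-0.195,0],[0.035,0.008,0.049],26],
  [[0.043,-0.195,0],[0.035,0.008,0.049],26],
  [[0,0,0],[0,0,0],26],
])

```text
time_s: 8.67
eef_pos: [0.6606, -0.05, 0.0892]
tool_rot: [[-0.887, -0.212, -0.411], [-0.192, 0.977, -0.09], [0.421, -0.001, -0.907]]
contact_force: [0.2, 1.2, 1.3]
gripper_width: 0.0291
grasp_force: 20.1
```

Emit:
carry_out([
  [[0.043,-0.195,0],[0.031,0.007,0.052],26],
  [[0.043,-0.195,0],[0.031,0.007,0.052],26],
  [[0.043,-0.195,0],[0.031,0.007,0.052],26],
  [[0.043,-0.195,0],[0.03,0.007,0.053],26],
  [[0.043,-0.195,0],[0.03,0.007,0.053],26],
  [[0.043,-0.195,0],[0.03,0.007,0.053],26],
  [[0,0,0],[0,0,0],26],
])

```text
time_s: 9.25
eef_pos: [0.6642, -0.0492, 0.0955]
tool_rot: [[-0.925, -0.212, -0.316], [-0.2, 0.977, -0.07], [0.324, -0.001, -0.946]]
contact_force: [-0.1, 0.6, 0.1]
gripper_width: 0.0293
grasp_force: 20.1
```

Emit:
carry_out([
  [[0,0,0],[0,0,0],32],
  [[0,0,0],[0,0,0],40],
  [[0,0,0],[0,0,0],50],
  [[0,0,0],[0,0,0],60],
  [[0,0,0],[0,0,0],60],
  [[0,0,0],[0,0,0],60],
])

```text
time_s: 9.75
eef_pos: [0.6638, -0.0493, 0.0946]
tool_rot: [[-0.924, -0.212, -0.319], [-0.2, 0.977, -0.07], [0.327, -0.001, -0.945]]
contact_force: [-0.8, 0.0, -0.3]
gripper_width: 0.0602
grasp_force: 0.0
```

```bash
python3 pv.py p3.png
```

```text
(no output)
```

View pics/p3.png

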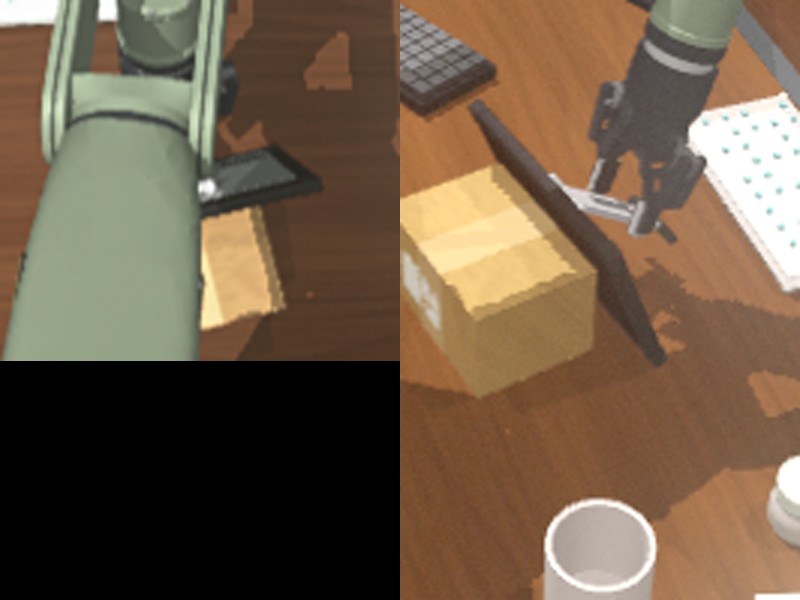

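The leg is swung out, with the strap from (555,185) to (660,235) in the side crop. The tablet still leans on the carton as before. I'll retreat and re-orient for the top edge.

Emit:
carry_out([
  [[0,0,0],[0.15,0.03,0.47],70],
  [[0,0,0],[0.3,0.07,0.95],70],
  [[0,0,0],[0.3,0.07,0.95],70],
  [[0,0,0],[0.3,0.07,0.95],70],
  [[0,0,0],[0.3,0.07,0.95],70],
  [[0,0,0],[0.3,0.07,0.95],70],
  [[0,0,0],[0.3,0.07,0.95],70],
  [[0,0,0],[0.15,0.03,0.95],70],
  [[0.2,-0.91,0],[0,0,0],70],
  [[0.2,-0.91,0],[-0.3,0,0],70],
  [[0.2,-0.91,0],[-0.3,-0.1,0],70],
  [[0.2,-0.91,0],[-0.3,-0.1,0],70],
  [[0,0,-1],[-0.3,-0.1,0],70],
  [[0,0,-1],[-0.3,-0.1,0],70],
  [[0,0,-1],[-0.3,-0.1,0],70],
  [[0,0,-1],[-0.3,-0.1,0],70],
  [[0,0,-1],[-0.3,-0.1,0],70],
  [[0,0,-1],[-0.3,-0.1,0],70],
  [[0,0,-1],[-0.3,-0.1,0],70],
  [[0,0,-1],[-0.3,-0.1,0],70],
])

```text
time_s: 11.52
eef_pos: [0.6398, -0.0598, 0.2385]
tool_rot: [[-0.883, 0.47, -0.006], [0.47, 0.883, 0.003], [0.007, 0.0, -1.0]]
contact_force: [0.5, -0.1, 0.2]
gripper_width: 0.0699
grasp_force: 0.0
```

Emit:
carry_out([
  [[0,0,-1],[-0.3,-0.1,0],60],
  [[0,0,-1],[-0.3,-0.1,0],60],
  [[0,0,-1],[-0.3,-0.1,0],60],
  [[0,0,-1],[-0.3,-0.1,0],60],
  [[0,0,-1],[-0.3,-0.1,0],60],
  [[0,0,-1],[-0.3,-0.1,0],60],
  [[0,0,-1],[-0.3,-0.1,0],60],
  [[0,0,-1],[-0.3,-0.1,0],60],
  [[0,0,-1],[-0.3,0,0],60],
  [[0,0,-1],[-0.3,0,0],60],
  [[0.215,-0.977,0],[-0.3,0,0],60],
  [[0.215,-0.977,0],[-0.3,0,0],60],
  [[0.215,-0.977,0],[-0.3,0,0],60],
  [[0.215,-0.977,0],[-0.3,0,0],60],
  [[0,0,0],[0,0,0],60],
])

```text
time_s: 12.77
eef_pos: [0.5512, -0.0748, 0.2352]
tool_rot: [[-0.213, 0.92, 0.329], [0.977, 0.197, 0.083], [0.011, 0.339, -0.941]]
contact_force: [0.1, 0.4, 0.2]
gripper_width: 0.06
grasp_force: 0.0
```

```bash
python3 pv.py p4.png; python3 -c "
from h import *
print(monitor.sense())"
```

```text
{'time_s': 12.8667, 'joint_positions': array([-22.94655918,   0.14910289, 104.85030162,  13.65687977,
        59.43537953, -40.54587649]), 'qvel': array([ 9.16601867e-01,  1.82072918e+00, -4.11097183e+00,  2.11853562e-03,
       -5.38784973e-01, -8.83703580e-02]), 'joint_efforts': array([ -0.12778987, -29.45576012, -27.63108194,   0.81094868,
        -0.91852114,  -0.03814203]), 'eef_pos': array([ 0.5554142 , -0.07590568,  0.23809793]), 'tool_rot': array([[-0.2133651 ,  0.91877188,  0.33216498],
       [ 0.97694063,  0.19790005,  0.080141  ],
       [ 0.00789583,  0.34160475, -0.93981054]]), 'contact_force': array([ 0.02223294, -0.40633767,  0.81511101]), 'ft_torque': array([-0.1132184 ,  0.10851919, -0.03434378]), 'grasp_force': 0.0, 'gripper_width': 0.05998489871515973}
```

View pics/p4.png

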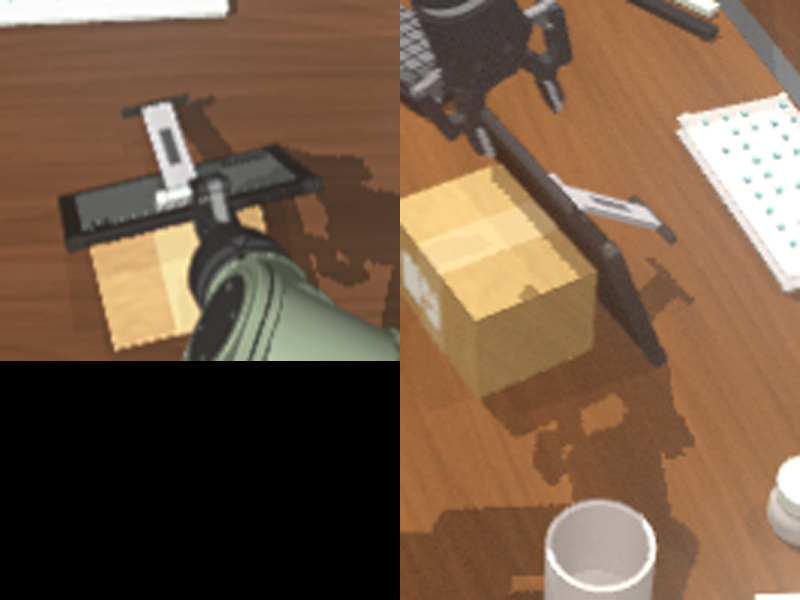

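The leg is fully open, with the foot bar at (125–185,105) in top. The tablet is unmoved, its front top edge running from (68,248) to (320,185). The tool is lined up over the top edge, so I'm descending along the tablet plane.

Emit:
carry_out([
  [[0,0,0],[0.2,0.05,-0.6],50],
  [[0,0,0],[0.2,0.05,-0.6],50],
  [[0,0,0],[0.2,0.05,-0.6],50],
  [[0,0,0],[0.2,0.05,-0.6],50],
  [[0,0,0],[0.2,0.05,-0.6],45],
  [[0,0,0],[0.2,0.05,-0.6],40],
  [[0,0,0],[0.2,0.05,-0.6],36],
  [[0,0,0],[0,0,0],32],
  [[0,0,0],[0,0,0],28],
])

```text
time_s: 13.62
eef_pos: [0.5853, -0.0685, 0.1536]
tool_rot: [[-0.215, 0.918, 0.332], [0.976, 0.2, 0.081], [0.008, 0.342, -0.94]]
contact_force: [0.0, 0.4, 0.5]
gripper_width: 0.0282
grasp_force: 0.0
```

Emit:
carry_out([
  [[0,0,0],[0,0,0],25],
  [[0,0,0],[0,0,0],22],
  [[0,0,0],[0,0,0],20],
  [[0,0,0],[0,0,0],19],
])

```text
time_s: 13.95
eef_pos: [0.5842, -0.0689, 0.1543]
tool_rot: [[-0.214, 0.918, 0.334], [0.977, 0.199, 0.08], [0.007, 0.343, -0.939]]
contact_force: [-0.1, -0.4, -0.8]
gripper_width: 0.0194
grasp_force: 0.0
```

Emit:
carry_out([
  [[0,0,0],[0,0,0],16],
  [[0,0,0],[0,0,0],14],
  [[0,0,0],[0,0,0],12],
  [[0,0,0],[0,0,0],8],
  [[0,0,0],[0,0,0],8],
  [[0,0,0],[0,0,0],8],
], force=70)

```text
time_s: 14.45
eef_pos: [0.5834, -0.0689, 0.1537]
tool_rot: [[-0.215, 0.919, 0.332], [0.977, 0.199, 0.081], [0.008, 0.341, -0.94]]
contact_force: [-6.4, -1.7, 4.6]
gripper_width: 0.0122
grasp_force: 68.4
```

Emit:
carry_out([
  [[0,0,0],[0.1,0.02,0.2],8],
  [[0,0,0],[0.2,0.04,0.5],8],
  [[0,0,0],[0.2,0.04,0.5],8],
  [[-0.13,0.6,0],[0.4,0.09,0.3],8],
  [[-0.13,0.6,0],[0.4,0.09,0],8],
  [[-0.13,0.6,0],[0.4,0.09,0],8],
  [[-0.13,0.6,0],[0.4,0.09,0],8],
  [[-0.13,0.6,0],[0.4,0.09,0],8],
  [[-0.13,0.6,0],[0.4,0.09,0],8],
  [[-0.13,0.6,0],[0.4,0.09,0],8],
  [[-0.13,0.6,0],[0.4,0.09,0],8],
  [[-0.13,0.6,0],[0.4,0.09,0],8],
  [[-0.13,0.6,0],[0.4,0.09,0],8],
  [[-0.13,0.6,0],[0.4,0.09,0],8],
  [[-0.13,0.6,0],[0.4,0.09,0],8],
  [[0,0,0],[0,0,0],8],
  [[0,0,0],[0,0,0],8],
  [[0,0,0],[0,0,0],8],
])

```text
time_s: 15.95
eef_pos: [0.69, -0.0448, 0.1829]
tool_rot: [[-0.209, 0.936, -0.284], [0.978, 0.203, -0.052], [0.009, -0.288, -0.958]]
contact_force: [0.3, -0.4, -6.9]
gripper_width: 0.0118
grasp_force: 69.4
```

```bash
python3 - <<'E'
from h import *
s=monitor.sense();print(s['eef_pos'],s['contact_force'],s['ft_torque'],np.degrees(np.arcsin(s['tool_rot'][2][1])))
S=viewer.camera('side')
cv2.imwrite('pics/p5.png',cv2.resize(S['color'][150:300,260:440,::-1],(720,600),interpolation=cv2.INTER_CUBIC))
E
```

```text
[ 0.68996293 -0.04478134  0.18291477] [ 0.34654718 -0.37494974 -6.90007674] [ 0.05569883 -0.55763326  0.00416963] -16.749181149722315
```

View pics/p5.png

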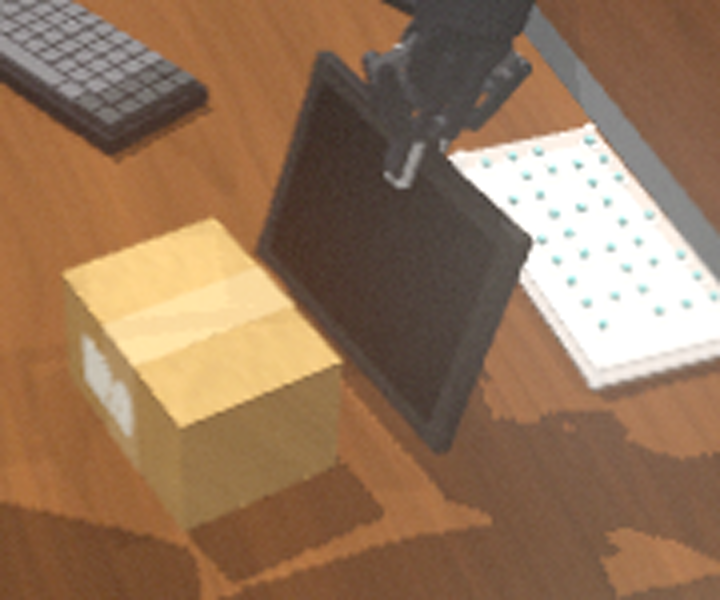

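The tablet hangs free, leaning back, with a clear gap to the carton (bottom right corner at (440,450)). I'm lowering it slowly.

Emit:
carry_out([
  [[0,0,0],[0,0,-0.3],8],
  [[0,0,0],[0,0,-0.3],8],
  [[0,0,0],[0,0,-0.3],8],
  [[0,0,0],[0,0,-0.2],8],
  [[0,0,0],[0,0,0],8],
  [[0,0,0],[0,0,0],8],
  [[0,0,0],[0,0,0],8],
])

```text
time_s: 16.58
eef_pos: [0.6899, -0.0451, 0.1614]
tool_rot: [[-0.209, 0.936, -0.285], [0.978, 0.202, -0.053], [0.008, -0.289, -0.957]]
contact_force: [-0.4, 0.5, -7.6]
gripper_width: 0.0121
grasp_force: 69.3
```

Emit:
carry_out([
  [[0,0,0],[0,0,-0.1],8],
  [[0,0,0],[0,0,-0.1],8],
  [[0,0,0],[0,0,0],8],
  [[0,0,0],[0,0,0],8],
])

```text
time_s: 16.92
eef_pos: [0.6897, -0.045, 0.1571]
tool_rot: [[-0.209, 0.935, -0.285], [0.978, 0.202, -0.053], [0.008, -0.29, -0.957]]
contact_force: [-0.2, 0.3, -7.2]
gripper_width: 0.0118
grasp_force: 69.3
```

Emit:
carry_out([
  [[0,0,0],[0,0,-0.08],8],
  [[0,0,0],[0,0,0],8],
  [[0,0,0],[0,0,0],8],
])

```text
time_s: 17.17
eef_pos: [0.69, -0.045, 0.1561]
tool_rot: [[-0.209, 0.936, -0.284], [0.978, 0.202, -0.053], [0.008, -0.289, -0.957]]
contact_force: [0.2, 0.7, -6.9]
gripper_width: 0.0121
grasp_force: 69.5
```

Emit:
carry_out([
  [[0,0,0],[0,0,-0.06],8],
  [[0,0,0],[0,0,0],8],
  [[0,0,0],[0,0,0],8],
])

```text
time_s: 17.42
eef_pos: [0.6903, -0.0449, 0.1559]
tool_rot: [[-0.209, 0.936, -0.283], [0.978, 0.202, -0.053], [0.008, -0.288, -0.958]]
contact_force: [0.7, 0.3, -0.6]
gripper_width: 0.0122
grasp_force: 70.2
```

Emit:
carry_out([
  [[0,0,0],[0,0,-0.08],8],
  [[0,0,0],[0,0,0],8],
  [[0,0,0],[0,0,0],8],
])

```text
time_s: 17.67
eef_pos: [0.6905, -0.0449, 0.1558]
tool_rot: [[-0.209, 0.936, -0.283], [0.978, 0.202, -0.053], [0.007, -0.288, -0.958]]
contact_force: [-1.1, 1.7, 4.8]
gripper_width: 0.0121
grasp_force: 71.2
```

```bash
python3 - <<'E'
from h import *
s=monitor.sense();print(s['eef_pos'],s['contact_force'],s['ft_torque'],np.degrees(np.arcsin(s['tool_rot'][2][1])))
S=viewer.camera('side');T=viewer.camera('top')
a=cv2.resize(S['color'][150:290,300:420,::-1],(500,583),interpolation=cv2.INTER_CUBIC)
b=cv2.resize(T['color'][130:250,290:390,::-1],(300,360),interpolation=cv2.INTER_CUBIC)
c=np.zeros((583,800,3),np.uint8);c[:,:500]=a;c[:360,500:]=b;cv2.imwrite('pics/p6.png',c)
h=np.array([.977,.21,0]);u=np.array([0,0,1.]);l=np.array([-.21,.977,0])
p=s['eef_pos'];z=-np.array(s['tool_rot'])[:,2];x=np.array(s['tool_rot'])[:,1]
y=-np.array(s['tool_rot'])[:,0]
for d in(.155,.159,.163):
  O=p-d*z
  for n,q in dict(bl=(-.0065,.12,0),br=(-.0065,-.12,0)).items():
    P=O+q[0]*x+q[1]*np.cross(z,x)+q[2]*z; e=proj(S,P); print(d,n,P.round(4),np.round([(e[0]-300)*4.167,(e[1]-150)*4.167]))
  a=np.radians(34);ld=-np.cos(a)*z+np.sin(a)*x; print('foot z',(O+.0118*x+.13*z+.123*ld)[2],'O',O)
E
```

```text
[ 0.69047792 -0.04492354  0.15583093] [-1.08266238  1.65938679  4.82869395] [ 0.19200141  0.44727291 -0.08534328] -16.71021386773975
0.155 bl [0.6155 0.0629 0.0101] [103. 284.]
0.155 br [ 0.6657 -0.1718  0.0084] [289. 498.]
foot z 0.01105527107456758 O [ 0.64666568 -0.05317193  0.00738077]
0.159 bl [0.6144 0.0626 0.0063] [102. 288.]
0.159 br [ 0.6645 -0.172   0.0045] [288. 503.]
foot z 0.007224299103136753 O [ 0.64553504 -0.05338479  0.00354979]
0.163 bl [0.6132 0.0624 0.0025] [100. 293.]
0.163 br [ 0.6634 -0.1723  0.0007] [286. 508.]
foot z 0.003393327131705967 O [ 6.44404398e-01 -5.35976490e-02 -2.81177878e-04]
```

View pics/p6.png

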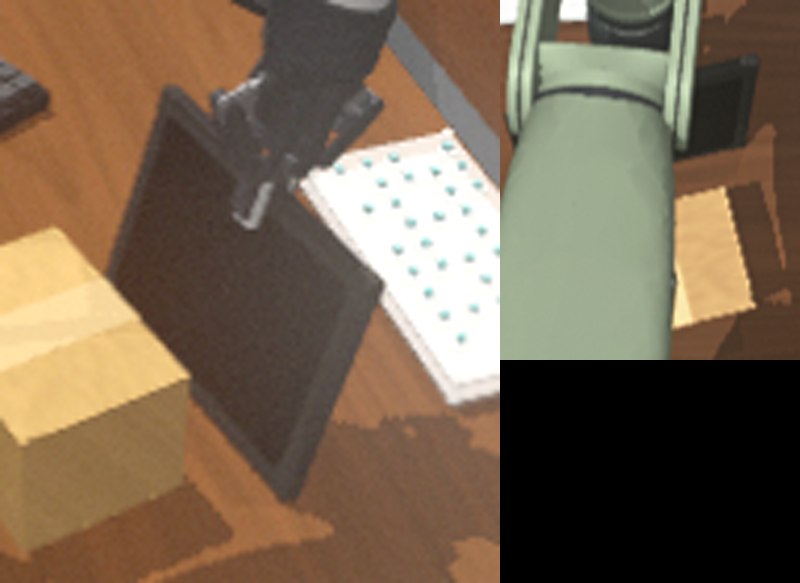

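The tablet is upright with its bottom edge on the table, clear of the carton. The torque says the edge carries most of the load, so I'm tipping it back in half-degree steps until the foot bears.

Emit:
carry_out([
  [[-0.021,0.098,0],[0.066,0.014,-0.02],8],
  [[0,0,0],[0,0,0],8],
  [[0,0,0],[0,0,0],8],
  [[0,0,0],[0,0,0],8],
])

```text
time_s: 18.1
eef_pos: [0.6914, -0.045, 0.1559]
tool_rot: [[-0.209, 0.933, -0.292], [0.978, 0.201, -0.055], [0.007, -0.297, -0.955]]
contact_force: [-4.4, 1.2, 8.0]
gripper_width: 0.0119
grasp_force: 71.4
```

```bash
cat > q.py <<'E'
from h import *
s=monitor.sense();print(s['eef_pos'],s['contact_force'],s['ft_torque'],np.degrees(np.arcsin(s['tool_rot'][2][1])))
E
python3 q.py
```

```text
[ 0.69138947 -0.0450279   0.15585539] [-4.43534301  1.16822102  8.0034957 ] [ 0.19965346  0.62519342 -0.08023112] -17.286086885478213
```

Emit:
carry_out([
  [[-0.021,0.098,0],[0.066,0.014,-0.02],8],
  [[0,0,0],[0,0,0],8],
  [[0,0,0],[0,0,0],8],
  [[0,0,0],[0,0,0],8],
])

```text
time_s: 18.43
eef_pos: [0.6928, -0.0447, 0.1562]
tool_rot: [[-0.209, 0.931, -0.3], [0.978, 0.201, -0.057], [0.007, -0.305, -0.952]]
contact_force: [-3.6, 1.3, 9.9]
gripper_width: 0.012
grasp_force: 71.7
```

```bash
python3 q.py
```

```text
[ 0.69276628 -0.04474875  0.15617969] [-3.62963688  1.32389931  9.88140108] [ 0.28103197  0.79432441 -0.02106526] -17.775202386827257
```

Emit:
carry_out([
  [[0.03,-0.14,0],[-0.1,-0.02,0.01],8],
  [[0,0,0],[0,0,0],8],
  [[0,0,0],[0,0,0],8],
  [[0,0,0],[0,0,0],8],
])

```text
time_s: 18.77
eef_pos: [0.6909, -0.045, 0.1558]
tool_rot: [[-0.209, 0.935, -0.288], [0.978, 0.202, -0.054], [0.007, -0.293, -0.956]]
contact_force: [-2.8, 1.5, 7.8]
gripper_width: 0.0122
grasp_force: 71.5
```

```bash
python3 q.py
```

```text
[ 0.6908803  -0.04499205  0.15577707] [-2.81777899  1.46938001  7.81203222] [ 0.21270683  0.48895509 -0.05123036] -17.028093261833998
```

```bash
python3 -c "
from h import *
print(workorder.close_job())"
```

```text
the job is handed in; nothing more can be done
None
```

The job is handed in, but I got no verdict back: the kickstand was snapped open while the tablet still leaned on the carton. By the arm's pose and force readings, the tablet now stands about 17° back on its bottom edge and the kickstand's foot, clear of the carton, with its top edge gripped at about 70 N.

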